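Place the board under the dosing needle and set the needle valve

ROBOT

A 6-joint arm with a two-finger parallel gripper is mounted at the origin on a cart in front of the work surface, level with it; the furniture and walls round the work are solid. World frame = base frame: x ahead of the robot, y to its left, z up, the work surface at z = 0. Lengths are in m, angles in rad, forces in N, time in s.
With the tool pointing down it reaches from about 0.4 to 0.825 m from the base axis. Payload 7 kg.
Tool frame: the origin (TCP) lies on the centre line of the jaws, within the pads' length; the fingertips stand bot.nose_length ahead of it and the grasp point (between the pads) lies 2 mm behind it (bot.nose_length is the distance from the TCP to the fingertips, in m); z points along the fingers, y is the line along which they close (so a half turn about z gives the same grasp; the last joint's range is limited). The gripper opens to 88 mm and grips with 3 to 60 N. Pads are 19 mm wide; open, the fingers measure 130 mm over their backs; the gripper's body (78 mm by 193 mm) begins 47 mm behind the grasp point.
Start: joints at [1.403, 0.359, 0.012, 0, -1.224, -0.288], TCP at [0.297, 0.606, 0.244] pointing down, gripper open.
Joint ranges: [-3.07, 3.07], [-1.43, 2.12], [-1.02, 1.25], [-3.03, 1.67], [-3.05, -0], [-3.03, 3.03]. Speed limits (rad/s): [2.39, 2.39, 3.01, 3.14, 3.14, 3.14].

INTERFACE

Orientations are given as a unit quaternion [x, y, z, w].
In Python, from plant import bot, vision gives the robot as it stands.
- The arm moves only by the shell command python3 -m creep 'ROWS'. ROWS is a JSON object of lists of equal length, an entry for each row: "delta_pos": the shift along the tool's x, y, z in m, a list of three; "angular": the turn, a rotation vector about the tool's x, y, z in rad, a list of three; "fingers": the opening, from 0 (shut) to 1 (fully open). A call has 1 to 20 rows; each row is the pose to reach, as a shift and turn from the pose commanded when the call began, along the tool's axes at that moment; what a row does not reach only later rows make up. A row lasts 1/10 s, in which the tool goes at most 50 mm and 8.59 degrees, less where a joint would pass 70% of its speed; a pose out of reach is approached as far as the arm can. A call with a gripper value outside its range is refused whole. The fingers move at their own pace and stop on an object; the grip force is fixed at half the most. Time passes only in rows, so rows that repeat a pose let the fingers close. It gives the time, the measured TCP pose, the force, the opening and the grip force at its end, in the units of the state.
- bot.read_state(): the state, without advancing time (a new reading comes with each control period).
- vision.get_image(name): name is "side" or "top"; returns the picture (420x560x3 uint8, red, green, blue); there is no depth.
- vision.camera_model(name): a dict with "fx", "fy", "cx", "cy" (pixels), "dist_coeffs" ([k1, k2, p1, p2, k3] as OpenCV has them; the pictures are not rectified), "extrinsics" (4x4, takes a point from world to camera coordinates). Camera axes: x right, y down, z forward; pixel columns grow to the right and rows downward; lengths in m; the calibration is good to about 2 mm. A picture is of the moment at which its call begins. camera_model takes no time and is no camera call.
- bot.finish_job(): hands the job in; it is judged then, once.
The state is a dict: "t": time; "q": joint angles; "dq": joint speeds; "joint_efforts": joint torques, N m; "ee_pos": TCP position; "tool_rot": TCP orientation; "contact_force": force on the tool from outside, world axes, zero at the start; "moment": the same for the moment, N m; "finger_gap": opening from 0.0 (shut) to 1.0 (fully open); "finger_force": force on a finger pad.
Only numpy, scipy, OpenCV 4.12 (cv2) and the standard library are available. Lean on these libraries where they do the work, as an engineer would, in place of code of your own. Each camera call takes 0.05 s, during which the arm holds its last target. There are 200 camera calls.

TASK

Slide the board carrier along the desk, without lifting it or bumping the needle, until the ring marked on the board sits right under the tip of the dosing needle, and let go of it. Then take the revolving grip of the valve's hand wheel, turn the wheel clockwise until the valve is closed against its stop, back it off exactly two full turns, and finish there still holding the grip between the fingers. Leave the jar, the reel and the cutters where they are.

Things in the scene. Friction and masses are not known exactly. Their poses are not given: they have to be found in the camera images.
- dispenser: Fixed dosing stand: grey L-shaped foot 12 mm thick, column 237 mm high, arm with upright white syringe (from 58 mm up, clamp 36 mm square at z 154 to 176), brass valve block. Origin on the desk; x away from the robot, y left. In mm: needle (40, 115), column (170, 115), wheel axis (-130, -115), foot's back bar x 125 to 215, y -175 to 165, right leg x -170 to 140, y -160 to -70.
- needle: Thin steel dosing needle, fixed, pointing straight down under the syringe; 34 mm long, 3 mm thick. Origin at its tip, 26 mm above the desk. It must not be bumped.
- needle_tip (a point): Tip of the needle, 26 mm above the desk.
- carrier: Loose grey plastic plate 200 x 100 x 8 mm (0.2 to 0.45 kg with all on it) flat on the desk, long side along its x, a green circuit board fixed on it (135 x 78 mm, centre at x +15 mm, top 13 mm above the desk; plugs up to 25 mm above the desk along its -y side). Origin at the centre of the underside; the ring is near its +x end, the grip post at x = -75 mm.
- spot (a point): Centre of the marked ring on the board: a raised white ring of 13 mm inner and 19 mm outer diameter, at (50, 17) mm in the carrier's frame, 13 mm above the desk.
- post_mid (a point): Black square grip post of the carrier, 22 x 22 mm, sides along the carrier's x and y, from 8 to 50 mm above the desk. This point is on its axis, 34 mm above the desk. A fixed black soldering station, 200 mm high, stands on the desk to the left of the carrier (about x 0.42 to 0.62 m, y 0.02 to 0.18 m): keep the hand clear of it.
- valve (a joint): Angle of the hand wheel in rad: 0 is closed against the hard stop, growing as the wheel turns anticlockwise seen from above (opening), 6.283 per turn, up to 22. It starts 0.5 to 1.3 turns open. Friction 0.12 N m; it stays where it is left. The wheel neither rises nor sinks.
- wheel_axis (a point): On the upright axis of the hand wheel at the mid height of the revolving grip, 126 mm above the desk. The dark wheel is 112 mm across (rim 84 to 96 mm, hub and axle end up to 102 mm above the desk).
- crank_grip: Black revolving grip standing upright on the wheel, 18 mm thick, from 100 to 150 mm above the desk, its axis 42 mm from the wheel's axis; it spins freely about its own upright axis, so a hand that grips it can carry the wheel round without turning. Origin at the centre of its foot.
- grip_mid (a point): Middle of the revolving grip, on its axis, 126 mm above the desk.
- flux_jar: Bystander: jar with a white lid, 43 mm across, 38 mm high, between the carrier and the right leg of the stand. Origin at its underside.
- side_cutters: Bystander: side cutters with red handles, 60 x 112 x 12 mm, lying between the robot and the stand. Origin at the underside.
- reel: Bystander: small white reel of braid lying flat, 69 x 52 x 16 mm, between the carrier and the right leg of the stand. Origin at its underside.
Mind the look-alikes: they are no part of the job. There is more than one size of the carrier; the one meant has the size given above.

How it is judged:
On the way, in this order (a step that is already met when the one before it is completed fails the run):
1. the ring is under the needle tip (within 6 mm), the carrier flat and let go (horizontal distance between spot and needle_tip below 0.006 m and height (world z) of carrier below 0.004 m and angle between carrier's own z axis and vertical below 0.04 rad and contact force between the fingers and carrier below 0.2 N and linear speed of carrier below 0.02 m/s), for 0.2 s.
2. the valve is closed against its stop (value of joint valve below 0.08 rad), for 0.1 s.
At the end, for the whole second after the job is handed in: Valve at rest two turns from its stop (within 15 degrees, 0.26 rad), fingers still holding the revolving grip (over 1.5 N), ring under the needle tip (within 6 mm sideways), carrier flat on the desk and not held, jar, reel and cutters moved less than 20 mm (horizontal distance between spot and needle_tip below 0.006 m and height (world z) of carrier below 0.004 m and angle between carrier's own z axis and vertical below 0.04 rad and value of joint valve between 12.306 and 12.826 rad and velocity of joint valve between -0.15 and 0.15 rad/s and contact force between the fingers and crank_grip above 1.5 N and contact force between the fingers and carrier below 0.2 N and distance of each of flux_jar, side_cutters, reel from where it was at the start of the episode below 0.02 m); the arm keeps its last pose, push and grip.
It fails at once if the carrier is lifted off the desk (more than 10 mm) or tipped (height (world z) of carrier above 0.01 m or angle between carrier's own z axis and vertical above 0.2 rad).
It fails at once if the needle is bumped (more than 3 N) (contact force between needle and anything else above 3 N).
It fails at once if a bystander is moved (more than 20 mm) (distance of any of flux_jar, side_cutters, reel from where it was at the start of the episode above 0.02 m).
It also fails if it takes over 72 s, if anything falls off the work surface, if the arm or the gripper's body presses on something with over 40 N, if the wrist force passes 120 N, or if a joint passes its speed limit or range.

## Working session

There is one attempt and no reset: what is moved stays moved. The work goes in short steps, Python scripts to look and compute and a shell command to move; the robot and the scene stay as the last step left them, time stands still between calls to the robot, and variables do not carry over. Pictures are saved under pics/ and viewed, at most 10 in all, crops included, and the job is handed in when it is done.

```bash
mkdir -p pics; ls
python3 - <<'E'
from plant import bot, vision
import cv2
for n in ("top","side"):
    im=vision.get_image(n); cv2.imwrite(f"pics/{n}0.png",im[:,:,::-1])
    m=vision.camera_model(n); print(n,{k:(v.tolist() if hasattr(v,'tolist') else v) for k,v in m.items()})
print(bot.read_state(),bot.nose_length)
E
```

```text
pics
top {'fx': 381.27128862980004, 'fy': 381.27128862980004, 'cx': 282.78621014629755, 'cy': 209.4760214037689, 'dist_coeffs': [-0.10699010819882784, 0.0, 0.0, 0.0, 0.0], 'extrinsics': [[0.019213297037211866, -0.9993208317093473, 0.0314439903431222, -0.31125665074175024], [-0.9919371649495569, -0.02299278261646229, -0.12462741568125223, 0.5360909956408985], [0.12526575752692903, -0.02879595907919386, -0.991705239842925, 0.888879280062625], [0.0, 0.0, 0.0, 1.0]]}
side {'fx': 432.7578382230676, 'fy': 432.7578382230676, 'cx': 275.0532393204379, 'cy': 213.95353550546776, 'dist_coeffs': [0.009569430392951495, 0.0, 0.0, 0.0, 0.0], 'extrinsics': [[-0.8733106749956134, -0.4866754266707935, 0.021805825219597876, 0.3336224254501151], [-0.26168195849386144, 0.43087720802950114, -0.8636361410915588, 0.3346973214917258], [0.4109148543646524, -0.7599288523773153, -0.5036438441865178, 0.45835705769591384], [0.0, 0.0, 0.0, 1.0]]}
{'t': 0.1, 'q': array([ 1.40305208e+00,  3.59311285e-01,  1.11705475e-02, -2.81808221e-04,
       -1.22408315e+00, -2.88103597e-01]), 'dq': array([-0.00028768, -0.00275494,  0.00270942,  0.00143133,  0.00260067,
        0.0009179 ]), 'joint_efforts': array([-1.13115027e-03, -5.84163880e+01,  2.93751669e+01,  7.01539949e+00,
        1.01908043e-02, -5.09614460e-05]), 'ee_pos': array([0.29700148, 0.60570934, 0.24273247]), 'tool_rot': array([ 9.74126497e-01, -2.26002301e-01, -8.93164951e-05,  7.20454404e-04]), 'contact_force': array([-0.82756809, -0.56909572, -0.2976202 ]), 'moment': array([-0.03340223,  0.0396119 , -0.00795076]), 'finger_force': 0.0, 'finger_gap': 0.9980448287458076} 0.017
```

View pics/top0.png

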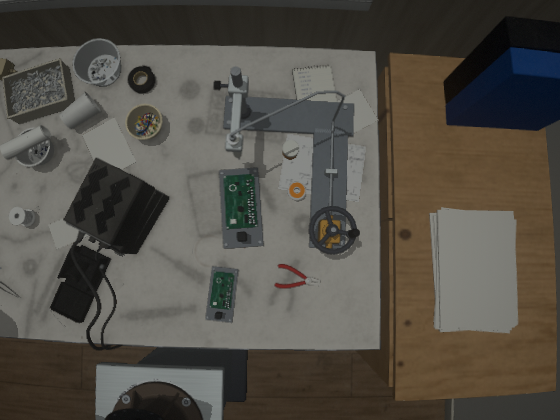

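View pics/side0.png

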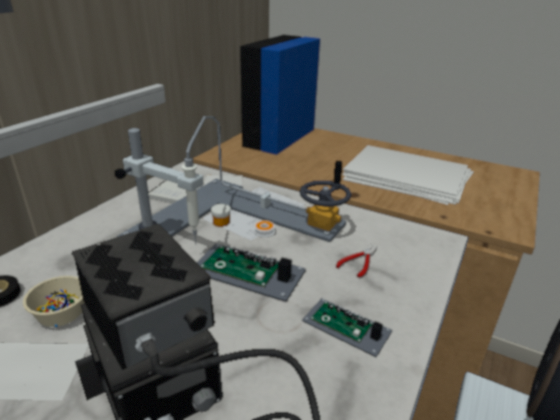

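Top view: the large carrier is centred near (241,208), with its ring at (233,187) and post at (242,237). The small one at (222,293) is a look-alike. The wheel hub is near (333,230) and its grip near (353,232). The side view shows the needle at about (193,235). I'll crop in closer for measurement.

```bash
cat > h.py <<'E'
import numpy as np, cv2
from plant import bot, vision
def cam(n):
    m=vision.camera_model(n); K=np.array([[m['fx'],0,m['cx']],[0,m['fy'],m['cy']],[0,0,1.]])
    return K,np.array(m['dist_coeffs']),np.array(m['extrinsics'])
def proj(n,P):
    K,d,E=cam(n); return cv2.projectPoints(np.array(P,float).reshape(-1,1,3),cv2.Rodrigues(E[:3,:3])[0],E[:3,3],K,d)[0].reshape(-1,2)
def ray(n,uv,z):
    K,d,E=cam(n); p=cv2.undistortPoints(np.array(uv,float).reshape(-1,1,2),K,d).reshape(-1,2)
    R,t=E[:3,:3],E[:3,3]; c=-R.T@t; D=np.c_[p,np.ones(len(p))]@R
    return c+D*((z-c[2])/D[:,2])[:,None]
def crop(n,x0,y0,x1,y1,s,name):
    im=vision.get_image(n)[y0:y1,x0:x1,::-1]
    cv2.imwrite(f"pics/{name}.png",cv2.resize(im,None,fx=s,fy=s,interpolation=cv2.INTER_CUBIC))
E
python3 - <<'E'
import cv2
from h import *
crop("top",205,65,365,265,3,"top1")
crop("side",120,120,360,310,3.2,"side1")
E
```

```text
(no output)
```

View pics/top1.png

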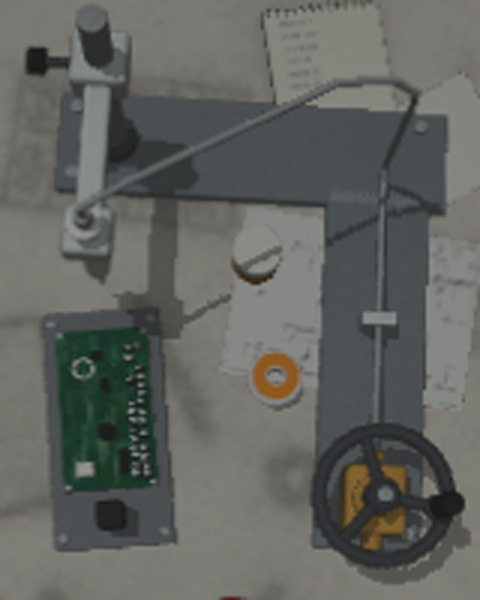

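View pics/side1.png

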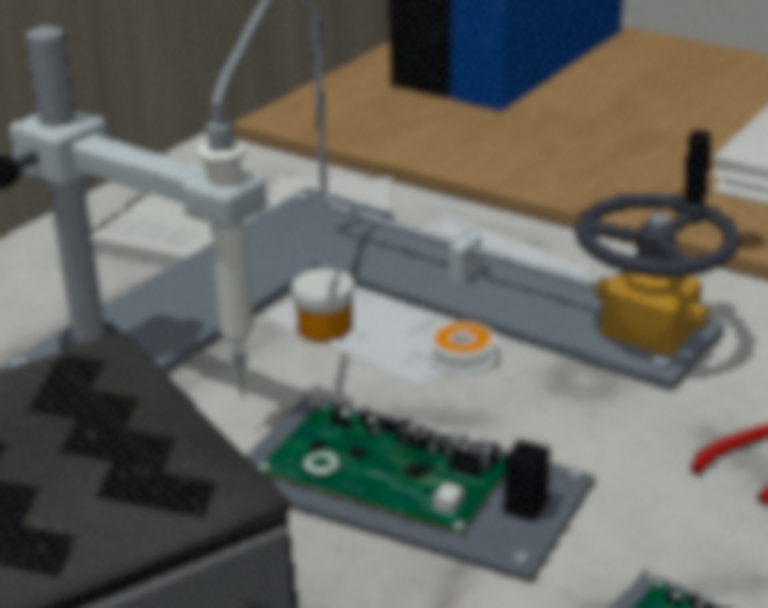

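```bash
cat >> h.py <<'E'
def un(U,s,x0,y0): return (np.array(U,float)+.5)/s-.5+[x0,y0]
def fit2(L,W):
    L,W=np.array(L,float),np.array(W,float)[:,:2]; a,b=L-L.mean(0),W-W.mean(0)
    th=np.arctan2((a[:,0]*b[:,1]-a[:,1]*b[:,0]).sum(),(a*b).sum()); R=np.array([[np.cos(th),-np.sin(th)],[np.sin(th),np.cos(th)]])
    t=W.mean(0)-R@L.mean(0); return th,R,t,W-(L@R.T+t)
E
python3 - <<'E'
from h import *
np.set_printoptions(precision=4,suppress=True)
T=lambda U:un(U,3,205,65); S=lambda U:un(U,3.2,120,120)
L=np.array([(215,165),(125,165),(215,-175),(125,-175),(125,-70),(-170,-70)])/1e3
th,R,t,r=fit2(L,ray("top",T([(58,92),(55,190),(447,115),(445,214),(326,205),(313,547)]),.012))
print("disp",th,t,r*1e3); nd=R@[.04,.115]+t; wa=R@[-.13,-.115]+t; print("needle",nd,"wheel",wa)
print("needle side",ray("side",S([(242,394)]),.026))
L=np.array([(100,50),(100,-50),(-100,-50),(-100,50)])/1e3
th,R,t,r=fit2(L,ray("top",T([(42,315),(158,308),(176,543),(55,550)]),.008))
print("carrier",th,t,r*1e3,"ring",R@[.05,.017]+t,"post",R@[-.075,0]+t)
print("ring top/side",ray("top",T([(83,368)]),.013),ray("side",S([(321,461)]),.013))
print("hub",ray("top",T([(385,494)]),.102),ray("side",S([(659,222)]),.1))
print("grip",ray("top",T([(452,502)]),.150),ray("side",S([(699,133)]),.15))
print("post",ray("top",T([(112,516)]),.05),ray("side",S([(529,448)]),.05))
E
```

```text
disp -0.02779483903114505 [ 0.6241 -0.3018] [[ 0.1334  2.1252]
 [ 0.362  -2.0085]
 [-0.3236  0.1676]
 [-1.5274  0.6793]
 [-0.0189 -0.564 ]
 [ 1.3745 -0.3996]]
needle [ 0.6673 -0.188 ] wheel [ 0.491  -0.4131]
needle side [[ 0.668  -0.1859  0.026 ]]
carrier 0.09525819467751938 [ 0.5498 -0.1945] [[ 0.0464 -0.4368]
 [-1.0378  0.9639]
 [-0.2608 -0.3876]
 [ 1.2522 -0.1395]] ring [ 0.598  -0.1728] post [ 0.4752 -0.2016]
ring top/side [[ 0.5989 -0.1727  0.013 ]] [[ 0.5964 -0.1684  0.013 ]]
hub [[ 0.4919 -0.4125  0.102 ]] [[ 0.4868 -0.4029  0.1   ]]
grip [[ 0.4834 -0.4531  0.15  ]] [[ 0.4802 -0.4439  0.15  ]]
post [[ 0.4737 -0.2038  0.05  ]] [[ 0.4734 -0.1983  0.05  ]]
```

Measured positions: needle ≈ (0.6675,-0.187), ring ≈ (0.5975,-0.172), post ≈ (0.4745,-0.202), wheel axis ≈ (0.491,-0.412). Next I lift clear of the soldering station and traverse to above the post.

```bash
cat >> h.py <<'E'
from scipy.spatial.transform import Rotation as Ro
def to(x,y,z,ang=None):
    s=bot.read_state(); R=Ro.from_quat(s['tool_rot']); d=R.inv().apply(np.array([x,y,z])-s['ee_pos'])
    M=R.as_matrix(); a=np.arctan2(M[1,0],M[0,0]); print("t",s['t'],"tcp",s['ee_pos'].round(4),"xang",round(a,4),"tilt",M[2,:2].round(4),"delta",d.round(4),"turn",None if ang is None else round(a-ang,4),"F",s['contact_force'].round(1),"gap",round(s['finger_gap'],3),"ff",round(s['finger_force'],1),"q",s['q'].round(2))
E
python3 -m creep '{"delta_pos":[[0,0,-0.05],[0,0,-0.1],[0.515,0.647,-0.1],[0.515,0.647,-0.1],[0.515,0.647,-0.1],[0.515,0.647,-0.1],[0.515,0.647,-0.1],[0.515,0.647,-0.1],[0.515,0.647,-0.1],[0.515,0.647,-0.1],[0.515,0.647,-0.1],[0.515,0.647,-0.1],[0.515,0.647,-0.1],[0.515,0.647,-0.1],[0.515,0.647,-0.1],[0.515,0.647,-0.1],[0.515,0.647,-0.1],[0.515,0.647,-0.1],[0.515,0.647,-0.1],[0.515,0.647,-0.1]],"angular":[[0,0,0],[0,0,0],[0,0,-0.1],[0,0,-0.2],[0,0,-0.3],[0,0,-0.4],[0,0,-0.5],[0,0,-0.551],[0,0,-0.551],[0,0,-0.551],[0,0,-0.551],[0,0,-0.551],[0,0,-0.551],[0,0,-0.551],[0,0,-0.551],[0,0,-0.551],[0,0,-0.551],[0,0,-0.551],[0,0,-0.551],[0,0,-0.551]],"fingers":[1,1,1,1,1,1,1,1,1,1,1,1,1,1,1,1,1,1,1,1]}'
python3 -c "
from h import *
to(.4745,-.202,.034,.095)"
```

```text
t: 2.2
ee_pos: [0.4748, -0.2045, 0.3425]
tool_rot: [0.999, 0.046, -0.001, 0.0]
contact_force: [0.1, 0.3, -0.9]
finger_gap: 0.999
finger_force: 0.0
t 2.2 tcp [ 0.4748 -0.2045  0.3425] xang 0.0912 tilt [-0.0021  0.0001] delta [ 0.0006 -0.0026  0.3085] turn -0.0038 F [ 0.1  0.3 -0.9] gap 0.999 ff 0.0 q [-0.03  0.05 -0.16  0.   -1.36  1.69]
```

```bash
python3 -m creep '{"delta_pos":[[0,-0.0025,0.05],[0,-0.0025,0.1],[0,-0.0025,0.15],[0,-0.0025,0.2],[0,-0.0025,0.24],[0,-0.0025,0.26],[0,-0.0025,0.28],[0,-0.0025,0.295],[0,-0.0025,0.305],[0,-0.0025,0.308],[0,-0.0025,0.308]],"angular":[[0,0,0],[0,0,0],[0,0,0],[0,0,0],[0,0,0],[0,0,0],[0,0,0],[0,0,0],[0,0,0],[0,0,0],[0,0,0]],"fingers":[1,1,1,1,1,1,1,1,1,1,1]}'
python3 -c "
from h import *
to(.4745,-.202,.034,.095)
crop('side',190,200,350,320,4,'s2')"
```

```text
t: 3.3
ee_pos: [0.4746, -0.1989, 0.0356]
tool_rot: [0.999, 0.048, -0.0, 0.0]
contact_force: [-1.0, -0.3, -0.4]
finger_gap: 0.995
finger_force: 0.0
t 3.3 tcp [ 0.4746 -0.1989  0.0356] xang 0.0955 tilt [-0.0002  0.    ] delta [-0.0004  0.0031  0.0016] turn 0.0005 F [-1.  -0.3 -0.4] gap 0.995 ff 0.0 q [-0.01  0.34 -0.59  0.   -0.65  1.68]
```

View pics/s2.png

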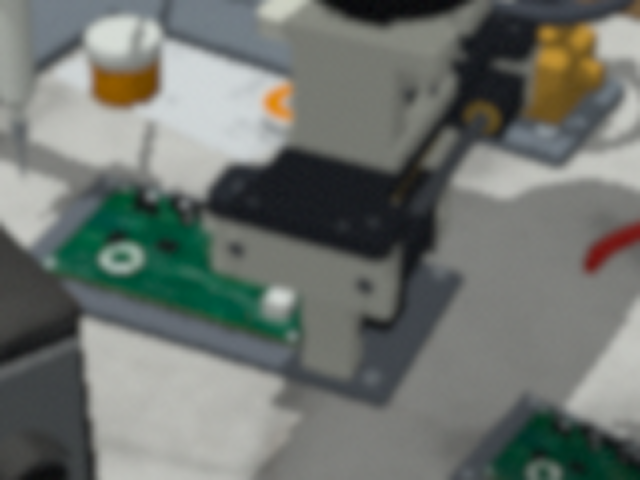

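The picture shows the fingers either side of the post, with the ring at crop (121,258) and the needle at crop (20,160). I'll close.

```bash
python3 -m creep '{"delta_pos":[[0,0.002,0],[0,0.003,0],[0,0.003,0],[0,0.003,0],[0,0.003,0],[0,0.003,0],[0,0.003,0],[0,0.003,0],[0,0.003,0],[0,0.003,0]],"angular":[[0,0,0],[0,0,0],[0,0,0],[0,0,0],[0,0,0],[0,0,0],[0,0,0],[0,0,0],[0,0,0],[0,0,0]],"fingers":[0.2,0.2,0,0,0,0,0,0,0,0]}'
python3 - <<'E'
from h import *
np.set_printoptions(precision=4,suppress=True)
s=bot.read_state();to(*s['ee_pos'],.095)
for n in("top","side"):
    im=vision.get_image(n)
    # ring centroid: bright blob near the predicted ring
    u,v=np.round(proj(n,[.5975,-.172,.013])[0]).astype(int)
    g=im[v-12:v+13,u-14:u+15].astype(float); g=g[:,:,0]  # red: high on white, low on green
    w=g>.5*(g.max()+np.median(g)); k,lab,st,ce=cv2.connectedComponentsWithStats(w.astype(np.uint8))
    for st_,c in zip(st[1:],ce[1:]): 
        if st_[4]>8: p=c+[u-14,v-12]; print(n,st_,p,ray(n,[p],.013))
E
```

```text
t: 4.35
ee_pos: [0.4748, -0.2019, 0.0355]
tool_rot: [0.999, 0.048, -0.0, -0.0]
contact_force: [-0.4, 1.4, 0.3]
finger_gap: 0.247
finger_force: 30.0
t 4.35 tcp [ 0.4748 -0.2019  0.0355] xang 0.0955 tilt [-0.0002 -0.0001] delta [0. 0. 0.] turn 0.0005 F [-0.4  1.4  0.3] gap 0.247 ff 30.0 q [-0.02  0.34 -0.59 -0.   -0.65  1.69]
top [ 0  0  2  8 14] [218.4286 179.5   ] [[ 0.6182 -0.1369  0.013 ]]
top [12  8  7  4  9] [233.4444 185.2222] [[ 0.6044 -0.1753  0.013 ]]
side [ 0  0  6  7 24] [208.5833 253.0833] [[ 0.6358 -0.1854  0.013 ]]
side [ 8  9 11  9 68] [220.1471 263.8824] [[ 0.5958 -0.1682  0.013 ]]
side [ 0 20 16  5 43] [213.2791 273.6047] [[ 0.5894 -0.1374  0.013 ]]
```

```bash
python3 -m creep '{"delta_pos":[[0.003,0.001,0],[0.008,0.003,0],[0.013,0.005,0],[0.018,0.007,0],[0.023,0.009,0],[0.028,0.011,0],[0.033,0.013,0],[0.038,0.015,0],[0.043,0.017,0],[0.048,0.019,0],[0.053,0.0205,0],[0.058,0.0215,0],[0.062,0.0215,0],[0.065,0.0215,0],[0.0665,0.0215,0],[0.0665,0.0215,0],[0.0665,0.0215,0]],"angular":[[0,0,0],[0,0,0],[0,0,0],[0,0,0],[0,0,0],[0,0,0],[0,0,0],[0,0,0],[0,0,0],[0,0,0],[0,0,0],[0,0,0],[0,0,0],[0,0,0],[0,0,0],[0,0,0],[0,0,0]],"fingers":[0,0,0,0,0,0,0,0,0,0,0,0,0,0,0,0,0]}'
python3 -c "
from h import *
to(.5428,-.2169,.0355,.095)
crop('side',160,210,260,285,8,'s3')
print(proj('side',[.6675,-.187,.026]))"
```

```text
t: 6.15
ee_pos: [0.5419, -0.2176, 0.0355]
tool_rot: [0.999, 0.047, -0.001, 0.0]
contact_force: [-6.4, -0.8, 6.2]
finger_gap: 0.251
finger_force: 30.0
t 6.15 tcp [ 0.5419 -0.2176  0.0355] xang 0.0947 tilt [-0.0023 -0.0001] delta [ 0.001  -0.0006  0.    ] turn -0.0003 F [-6.4 -0.8  6.2] gap 0.251 ff 30.0 q [-0.05  0.43 -0.43  0.   -0.72  1.71]
[[195.8025163  242.58962951]]
```

View pics/s3.png

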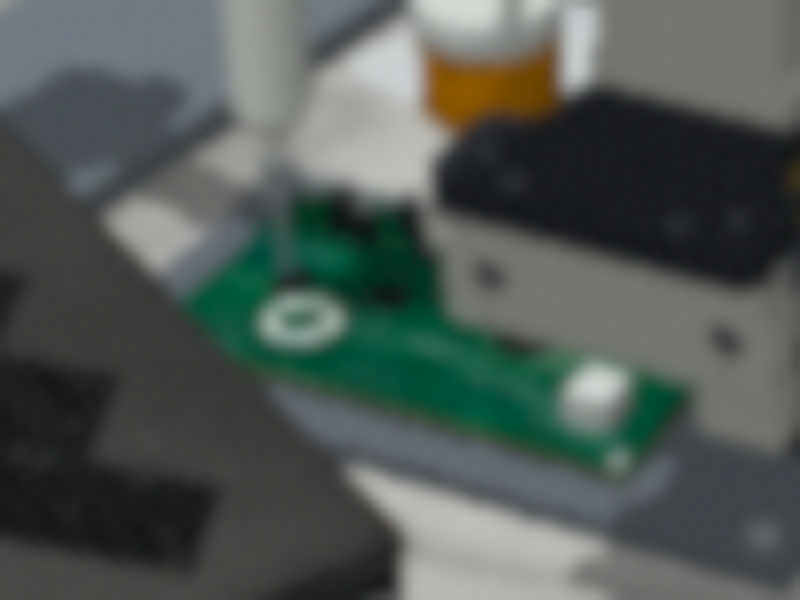

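Ring centre is at crop (302,320) and the needle tip at about crop (287,268). I'll compute the residual.

Run:
```python
from h import *
S=lambda U:un(U,8,160,210)
r=ray("side",S([(302,320)]),.013)[0]; n=ray("side",S([(287,268)]),.026)[0]; n2=ray("side",[[195.3,242.8]],.026)[0]
print(r,n,n2,n-r,n2-r); d=(n+n2)/2-r; d[2]=0
s=bot.read_state(); print(Ro.from_quat(s['tool_rot']).inv().apply(d))
g=vision.get_image("top"); p=proj("top",[[.6675,-.187,.013]])[0]; print(p)
crop("top",205,120,275,230,5,"t3")
```

```text
[ 0.66226214 -0.18367334  0.013     ] [ 0.66707647 -0.18530199  0.026     ] [ 0.6678875  -0.18589836  0.026     ] [ 0.00481434 -0.00162865  0.013     ] [ 0.00562536 -0.00222502  0.013     ]
[ 5.01427949e-03  2.41171475e-03 -1.18195982e-05]
[239.00937319 160.89513066]
```

View pics/t3.png

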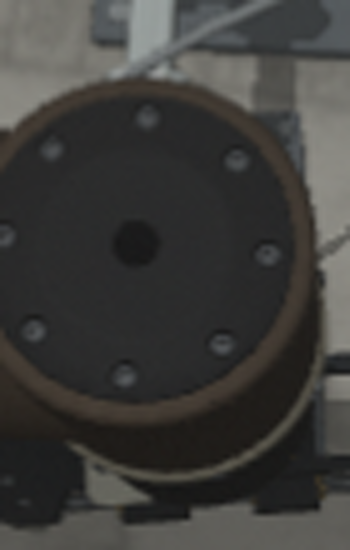

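```bash
python3 -m creep '{"delta_pos":[[0.002,0.001,0],[0.004,0.002,0],[0.004,0.002,0],[0.004,0.002,0],[0.004,0.002,0],[0.004,0.002,0],[0.004,0.002,0],[0.004,0.002,0],[0.004,0.002,0],[0.004,0.002,-0.01],[0.004,0.002,-0.03],[0.004,0.002,-0.06],[-0.03,0.002,-0.1],[-0.08,0.002,-0.15],[-0.1,0.04,-0.19],[-0.1,0.09,-0.19],[-0.1,0.13,-0.19],[-0.1,0.17,-0.19],[-0.1,0.19,-0.19],[-0.1,0.19,-0.19]],"angular":[[0,0,0],[0,0,0],[0,0,0],[0,0,0],[0,0,0],[0,0,0],[0,0,0],[0,0,0],[0,0,0],[0,0,0],[0,0,0],[0,0,0],[0,0,0],[0,0,0],[0,0,0],[0,0,0],[0,0,0],[0,0,0],[0,0,0],[0,0,0]],"fingers":[0,0,0,0,0.6,0.6,0.6,0.6,0.6,0.6,0.8,1,1,1,1,1,1,1,1,1]}'
python3 - <<'E'
from h import *
crop('side',160,210,260,285,8,'s4')
crop("top",205,120,275,230,5,"t4")
a,b=cv2.imread('pics/s4.png'),cv2.imread('pics/t4.png')
c=np.zeros((600,800,3),np.uint8); c[:525,:450]=cv2.resize(a[100:450,100:400],None,fx=1.5,fy=1.5); c[:550,450:]=b; cv2.imwrite('pics/c4.png',c)
to(.483,-.453,.25,.095)
E
```

```text
t: 8.3
ee_pos: [0.4611, -0.4184, 0.2256]
tool_rot: [0.999, 0.046, -0.0, 0.0]
contact_force: [-0.5, 0.2, -0.7]
finger_gap: 0.999
finger_force: 0.0
t 8.4 tcp [ 0.4611 -0.416   0.2257] xang 0.094 tilt [-0.0002 -0.0003] delta [ 0.0183  0.0389 -0.0243] turn -0.001 F [-0.1  0.3 -0.8] gap 0.999 ff 0.0 q [-0.42  0.28 -0.14 -0.   -1.15  2.08]
```

View pics/c4.png

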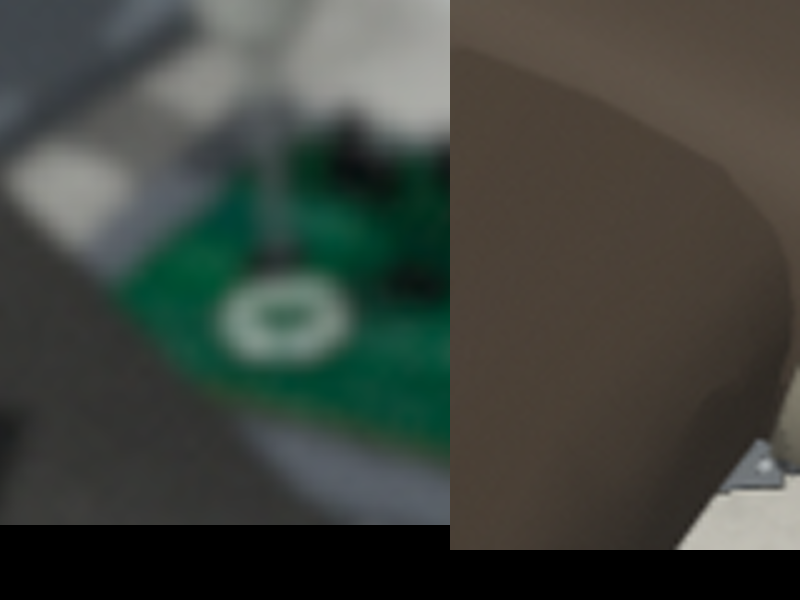

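The ring is centred at crop (289,313), with the needle tip at about (285,267). The arm hides the ring in the top view.

Run:
```python
from h import *
S=lambda U:un(U,8,160,210)
r=ray("side",S([(289.5,313)]),.013)[0]; n=ray("side",S([(285,267)]),.026)[0]; n2=ray("side",[[195.3,242.8]],.026)[0]
print(r,n,n2,n-r,n2-r)
# refined centroid of the ring in raw image
im=vision.get_image("side")[238:259,184:208,0].astype(np.uint8)
for row in im: print(' '.join('%3d'%x for x in row))
```

```text
[ 0.666812   -0.18449748  0.013     ] [ 0.66777487 -0.1853985   0.026     ] [ 0.6678875  -0.18589836  0.026     ] [ 0.00096288 -0.00090102  0.013     ] [ 0.0010755  -0.00140088  0.013     ]
 97  92  90  86  81  69  51  29  14  25  45  47  35  16   7   7   8  14  14   8  10   7   6   5
 94  90  87  82  73  57  34  12   4  19  43  48  38  21  16  13  14  11  10   9   2   4   5   7
 90  86  79  68  54  33  10   0   0  18  39  47  39  26  19  13  10  11   9   7   5   1   0   9
 85  77  65  47  29  12   0   0   0  13  36  43  38  26  16  11  12  14   9   0   2   4   3   0
 77  61  46  28  12   3   0   2   0  17  33  44  42  25  14   7   5   5   3   1   0   0   0   0
 61  41  23  10  12  13   7   7   6  20  35  44  40  22   4   0   0   0   0   0   0   0   1   4
 39  19   3   5   9   8   7  12  18  23  35  44  42  31  21   9   0   0   0   0   2   8   0   3
 19   0   0   0   3   3   7  15  30  47  63  72  72  67  64  50  29  11   2   3   3   9   9   7
  2   0   0   3   0   0   8  39  64  83  98 104 104 103  99  86  60  31  14  10  12  13   9  12
  0   2   5   2   2   7  31  70 100 110 106 10
[... 405 characters left out ...]
  35  16  12  17  18  16  13
 51  46  40  32  23  14  12  31  53  71  74  68  66  70  63  43  20   6   0   5  11  11  16  10
 50  50  45  40  31  23  17  13  16  24  27  24  22  19  16   7   2   0   3   2   7   6   3   5
 53  51  49  47  42  35  33  28  20  17  15  11   2   2   0   0   1   5   8   7   2   2   4   0
 51  51  50  49  47  44  43  43  40  37  32  28  20  15  12   3   2   6   6   9  12   7   5   2
 51  52  51  51  50  49  47  49  54  52  49  45  40  37  30  23  17  17  12   9  13  12  12  12
 51  51  50  51  50  50  49  50  57  62  62  61  60  57  50  44  39  33  26  23  19  16  13   8
 52  51  51  52  52  51  50  53  57  65  71  74  73  73  67  60  58  51  45  40  35  31  24  23
```

Ring and needle agree within about 2 mm. Next is the grip, at about (0.4825,-0.4525): go over it, descend and close.

```bash
python3 -m creep '{"delta_pos":[[0.01,0.02,0],[0.018,0.038,0],[0.018,0.038,0],[0.018,0.038,0.03],[0.018,0.038,0.06],[0.018,0.038,0.08],[0.018,0.038,0.095],[0.018,0.038,0.1],[0.018,0.038,0.1],[0.018,0.038,0.1],[0.018,0.038,0.1],[0.018,0.038,0.1],[0.018,0.038,0.1],[0.018,0.038,0.1],[0.018,0.038,0.1],[0.018,0.038,0.1],[0.018,0.038,0.1]],"angular":[[0,0,0],[0,0,0],[0,0,0],[0,0,0],[0,0,0],[0,0,0],[0,0,0],[0,0,0],[0,0,0],[0,0,0],[0,0,0],[0,0,0],[0,0,0],[0,0,0],[0,0,0],[0,0,0],[0,0,0]],"fingers":[1,1,1,1,1,1,1,1,1,0.5,0.2,0,0,0,0,0,0]}'
python3 -c "
from h import *
to(.4825,-.4525,.126)
crop('side',270,130,400,230,6,'s5')"
```

```text
t: 10.15
ee_pos: [0.4831, -0.4519, 0.1255]
tool_rot: [0.999, 0.048, -0.0, -0.0]
contact_force: [-0.5, 0.2, -0.1]
finger_gap: 0.33
finger_force: 0.0
t 10.15 tcp [ 0.4831 -0.4519  0.1255] xang 0.0952 tilt [-0.0001 -0.0001] delta [-0.0006  0.0005 -0.0005] turn None F [-0.5  0.2 -0.1] gap 0.33 ff 0.0 q [-0.46  0.43 -0.17  0.   -0.98  2.12]
```

View pics/s5.png

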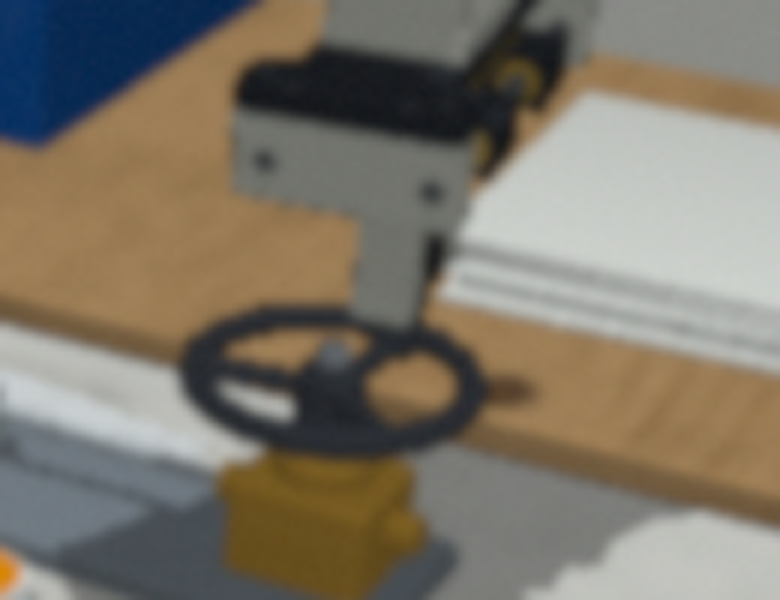

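The near finger is down beside the rim at crop (390,270), with the grip hidden behind it, and the fingers are still closing (gap 0.33). I'll keep closing.

```bash
python3 -m creep '{"delta_pos":[[0,0,0],[0,0,0],[0,0,0],[0,0,0],[0,0,0]],"angular":[[0,0,0],[0,0,0],[0,0,0],[0,0,0],[0,0,0]],"fingers":[0,0,0,0,0]}'
python3 -c "
from h import *
to(.4825,-.4525,.126)"
```

```text
t: 10.7
ee_pos: [0.4832, -0.4528, 0.1256]
tool_rot: [0.999, 0.048, 0.0, 0.001]
contact_force: [-0.3, -5.8, -2.1]
finger_gap: 0.198
finger_force: 30.0
t 10.7 tcp [ 0.4832 -0.4528  0.1256] xang 0.0951 tilt [0.0003 0.0012] delta [-0.0007 -0.0004 -0.0004] turn None F [-0.3 -5.8 -2.1] gap 0.198 ff 30.0 q [-0.46  0.43 -0.17  0.   -0.98  2.12]
```

The grip is held at gap 17.4 mm. I'll print the clockwise circle points in tool axes.

```bash
cat >> h.py <<'E'
def circ(p0,p1,st,c0=None,ax=(.4915,-.412),r=.042,a=.095):
    C=lambda p:np.array(ax)+r*np.array([np.cos(p),np.sin(p)])
    c0=C(p0) if c0 is None else np.array(c0); n=max(1,round(abs(p1-p0)/st)); print(p0,'->',p1)
    M=np.array([[np.cos(a),np.sin(a)],[np.sin(a),-np.cos(a)]])
    print(','.join('[%.4g,%.4g,0]'%tuple((M@(C(p)-c0)).round(4)) for p in np.linspace(p0,p1,n+1)[1:]))
E
python3 -c "
from h import *
circ(-1.78,-4.78,.2,(.483,-.452))"
```

```text
-1.78 -> -4.78
[-0.008,-0.0022,0],[-0.0149,-0.007,0],[-0.0208,-0.013,0],[-0.0253,-0.0201,0],[-0.0283,-0.0279,0],[-0.0297,-0.0362,0],[-0.0294,-0.0446,0],[-0.0274,-0.0528,0],[-0.0239,-0.0604,0],[-0.0189,-0.0671,0],[-0.0127,-0.0728,0],[-0.0055,-0.0771,0],[0.0024,-0.0798,0],[0.0107,-0.081,0],[0.0191,-0.0805,0]
```

```bash
python3 -m creep '{"delta_pos":[[-0.004,-0.001,0],[-0.008,-0.0022,0],[-0.0149,-0.007,0],[-0.0208,-0.013,0],[-0.0253,-0.0201,0],[-0.0283,-0.0279,0],[-0.0297,-0.0362,0],[-0.0294,-0.0446,0],[-0.0274,-0.0528,0],[-0.0239,-0.0604,0],[-0.0189,-0.0671,0],[-0.0127,-0.0728,0],[-0.0055,-0.0771,0],[0.0024,-0.0798,0],[0.0107,-0.081,0],[0.0191,-0.0805,0],[0.0191,-0.0805,0],[0.0191,-0.0805,0]],"angular":[[0,0,0],[0,0,0],[0,0,0],[0,0,0],[0,0,0],[0,0,0],[0,0,0],[0,0,0],[0,0,0],[0,0,0],[0,0,0],[0,0,0],[0,0,0],[0,0,0],[0,0,0],[0,0,0],[0,0,0],[0,0,0]],"fingers":[0,0,0,0,0,0,0,0,0,0,0,0,0,0,0,0,0,0]}'
python3 -c "
from h import *
to(.4915+.042*np.cos(-4.78),-.412+.042*np.sin(-4.78),.126,.095)
circ(-4.78,-5.18,.2)
circ(-5.18,-5.58,.2)
circ(-5.58,-5.98,.2)"
```

```text
t: 12.5
ee_pos: [0.4938, -0.3699, 0.1256]
tool_rot: [0.999, 0.048, -0.0, -0.0]
contact_force: [-0.8, -2.7, 1.1]
finger_gap: 0.194
finger_force: 30.0
t 12.5 tcp [ 0.4938 -0.3699  0.1256] xang 0.0952 tilt [-0.0005 -0.0001] delta [ 0.0005  0.0002 -0.0004] turn 0.0002 F [-0.8 -2.7  1.1] gap 0.194 ff 30.0 q [-0.33  0.36 -0.27  0.   -0.94  1.99]
-4.78 -> -5.18
[0.0081,0.0022,0],[0.0156,0.0059,0]
-5.18 -> -5.58
[0.0066,0.0052,0],[0.0121,0.0115,0]
-5.58 -> -5.98
[0.0041,0.0073,0],[0.0066,0.0153,0]
```

```bash
python3 -m creep '{"delta_pos":[[0.0081,0.0022,0],[0.0156,0.0059,0],[0.0156,0.0059,0]],"angular":[[0,0,0],[0,0,0],[0,0,0]],"fingers":[0,0,0]}'
```

```text
t: 12.8
ee_pos: [0.5114, -0.3744, 0.1256]
tool_rot: [0.999, 0.048, 0.0, 0.0]
contact_force: [-0.5, 0.5, 2.7]
finger_gap: 0.198
finger_force: 30.0
```

```bash
python3 -c "
from h import *
p=-5.18
to(.4915+.042*np.cos(p),-.412+.042*np.sin(p),.126)
for k in range(14): circ(round(p-.4*k,2),round(p-.4*(k+1),2),.2)"
```

```text
t 12.8 tcp [ 0.5114 -0.3744  0.1256] xang 0.0955 tilt [0.0004 0.0001] delta [-0.001  -0.     -0.0004] turn None F [-0.5  0.5  2.7] gap 0.198 ff 30.0 q [-0.32  0.39 -0.23 -0.   -0.95  1.99]
-5.18 -> -5.58
[0.0066,0.0052,0],[0.0121,0.0115,0]
-5.58 -> -5.98
[0.0041,0.0073,0],[0.0066,0.0153,0]
-5.98 -> -6.38
[0.0009,0.0083,0],[0.0001,0.0167,0]
-6.38 -> -6.78
[-0.0024,0.008,0],[-0.0064,0.0154,0]
-6.78 -> -7.18
[-0.0053,0.0065,0],[-0.0119,0.0117,0]
-7.18 -> -7.58
[-0.0074,0.0039,0],[-0.0155,0.0062,0]
-7.58 -> -7.98
[-0.0084,0.0007,0],[-0.0167,-0.0004,0]
-7.98 -> -8.38
[-0.008,-0.0026,0],[-0.0152,-0.0068,0]
-8.38 -> -8.78
[-0.0063,-0.0055,0],[-0.0114,-0.0122,0]
-8.78 -> -9.18
[-0.0036,-0.0076,0],[-0.0057,-0.0157,0]
-9.18 -> -9.58
[-0.0004,-0.0084,0],[0.0008,-0.0167,0]
-9.58 -> -9.98
[0.0029,-0.0079,0],[0.0073,-0.015,0]
-9.98 -> -10.38
[0.0057,-0.0061,0],[0.0125,-0.011,0]
-10.38 -> -10.78
[0.0077,-0.0034,0],[0.0158,-0.0053,0]
```

Next chunk goes to phase -5.58. A stall would show as a position lag plus force.

```bash
cat >> h.py <<'E'
def ph():
    s=bot.read_state(); d=s['ee_pos'][:2]-[.4915,-.412]; print("phase",np.arctan2(d[1],d[0]).round(3),"r",np.hypot(*d).round(4),"F",s['contact_force'].round(1),"t",s['t'])
E
python3 -m creep '{"delta_pos":[[0.0066,0.0052,0],[0.0121,0.0115,0],[0.0121,0.0115,0]],"angular":[[0,0,0],[0,0,0],[0,0,0]],"fingers":[0,0,0]}' | tail -1; python3 -c "from h import *;ph()"
```

```text
finger_force: 30.0
phase 0.675 r 0.0428 F [1.5 0.5 0.4] t 13.1
```

```bash
python3 -m creep '{"delta_pos":[[0.0041,0.0073,0],[0.0066,0.0153,0],[0.0066,0.0153,0]],"angular":[[0,0,0],[0,0,0],[0,0,0]],"fingers":[0,0,0]}' | tail -1; python3 -c "from h import *;ph()"
```

```text
finger_force: 30.0
phase 0.277 r 0.0429 F [ 2.5 -0.6 -0.6] t 13.4
```

```bash
python3 -m creep '{"delta_pos":[[0.0009,0.0083,0],[0.0001,0.0167,0],[0.0001,0.0167,0]],"angular":[[0,0,0],[0,0,0],[0,0,0]],"fingers":[0,0,0]}' | tail -1; python3 -c "from h import *;ph()"
```

```text
finger_force: 30.0
phase -0.041 r 0.0428 F [ 2.6 14.7  5.7] t 13.7
```

Resistance is rising (14.7 N). I'll settle and read again.

```bash
python3 -m creep '{"delta_pos":[[0,0,0],[0,0,0],[0,0,0]],"angular":[[0,0,0],[0,0,0],[0,0,0]],"fingers":[0,0,0]}' | tail -1; python3 -c "from h import *;ph()"
python3 -m creep '{"delta_pos":[[-0.0004,0.002,0],[-0.0008,0.004,0],[-0.0008,0.004,0],[-0.0008,0.004,0]],"angular":[[0,0,0],[0,0,0],[0,0,0],[0,0,0]],"fingers":[0,0,0,0]}' | tail -1; python3 -c "from h import *;ph()"
```

```text
finger_force: 30.0
phase -0.04 r 0.0428 F [ 2.1 13.2  3.7] t 14.0
finger_force: 30.0
phase -0.051 r 0.0427 F [ 4.2 30.  11.9] t 14.4
```

It's at the stop: 4 mm more command gives 30 N and no motion, with stop phase ≈ -0.035. Unload, then back off anticlockwise.

```bash
python3 -m creep '{"delta_pos":[[0.0007,-0.004,0],[0.0014,-0.0081,0],[0.0014,-0.0081,0]],"angular":[[0,0,0],[0,0,0],[0,0,0]],"fingers":[0,0,0]}' | tail -1; python3 -c "
from h import *
ph();circ(0,2*np.pi,np.pi/10)"
```

```text
finger_force: 30.0
phase 0.009 r 0.0427 F [2.7 2.9 0.8] t 14.7
0 -> 6.283185307179586
[-0.0008,-0.0131,0],[-0.0056,-0.0253,0],[-0.014,-0.0355,0],[-0.0251,-0.0425,0],[-0.0378,-0.0458,0],[-0.0509,-0.045,0],[-0.0632,-0.0402,0],[-0.0733,-0.0318,0],[-0.0803,-0.0207,0],[-0.0836,-0.008,0],[-0.0828,0.0051,0],[-0.078,0.0174,0],[-0.0696,0.0275,0],[-0.0585,0.0345,0],[-0.0458,0.0378,0],[-0.0327,0.037,0],[-0.0205,0.0322,0],[-0.0103,0.0238,0],[-0.0033,0.0127,0],[0,0,0]
```

```bash
python3 -m creep '{"delta_pos":[[-0.0008,-0.0131,0],[-0.0056,-0.0253,0],[-0.014,-0.0355,0],[-0.0251,-0.0425,0],[-0.0378,-0.0458,0],[-0.0509,-0.045,0],[-0.0632,-0.0402,0],[-0.0733,-0.0318,0],[-0.0803,-0.0207,0],[-0.0836,-0.008,0],[-0.0828,0.0051,0],[-0.078,0.0174,0],[-0.0696,0.0275,0],[-0.0585,0.0345,0],[-0.0458,0.0378,0],[-0.0327,0.037,0],[-0.0205,0.0322,0],[-0.0103,0.0238,0],[-0.0033,0.0127,0],[0,0,0]],"angular":[[0,0,0],[0,0,0],[0,0,0],[0,0,0],[0,0,0],[0,0,0],[0,0,0],[0,0,0],[0,0,0],[0,0,0],[0,0,0],[0,0,0],[0,0,0],[0,0,0],[0,0,0],[0,0,0],[0,0,0],[0,0,0],[0,0,0],[0,0,0]],"fingers":[0,0,0,0,0,0,0,0,0,0,0,0,0,0,0,0,0,0,0,0]}' | tail -3; python3 -c "from h import *;ph()"
```

```text
contact_force: [0.5, -4.4, 0.9]
finger_gap: 0.199
finger_force: 30.0
phase -0.023 r 0.0429 F [ 0.5 -4.4  0.9] t 16.7
```

```bash
python3 -m creep '{"delta_pos":[[-0.0008,-0.0131,0],[-0.0056,-0.0253,0],[-0.014,-0.0355,0],[-0.0251,-0.0425,0],[-0.0378,-0.0458,0],[-0.0509,-0.045,0],[-0.0632,-0.0402,0],[-0.0733,-0.0318,0],[-0.0803,-0.0207,0],[-0.0836,-0.008,0],[-0.0828,0.0051,0],[-0.078,0.0174,0],[-0.0696,0.0275,0],[-0.0585,0.0345,0],[-0.0458,0.0378,0],[-0.0327,0.037,0],[-0.0205,0.0322,0],[-0.0103,0.0238,0],[-0.0033,0.0127,0],[0,0,0]],"angular":[[0,0,0],[0,0,0],[0,0,0],[0,0,0],[0,0,0],[0,0,0],[0,0,0],[0,0,0],[0,0,0],[0,0,0],[0,0,0],[0,0,0],[0,0,0],[0,0,0],[0,0,0],[0,0,0],[0,0,0],[0,0,0],[0,0,0],[0,0,0]],"fingers":[0,0,0,0,0,0,0,0,0,0,0,0,0,0,0,0,0,0,0,0]}' | tail -3
python3 -m creep '{"delta_pos":[[0,0,0],[0,0,0],[0,0,0],[0,0,0],[0,0,0]],"angular":[[0,0,0],[0,0,0],[0,0,0],[0,0,0],[0,0,0]],"fingers":[0,0,0,0,0]}' | tail -3; python3 -c "
from h import *
ph()
crop('side',160,160,360,310,4,'end')"
```

```text
contact_force: [-0.4, -3.9, 1.0]
finger_gap: 0.197
finger_force: 30.0
contact_force: [4.6, 2.9, 1.0]
finger_gap: 0.198
finger_force: 30.0
phase 0.005 r 0.0427 F [4.6 2.9 1. ] t 19.2
```

View pics/end.png

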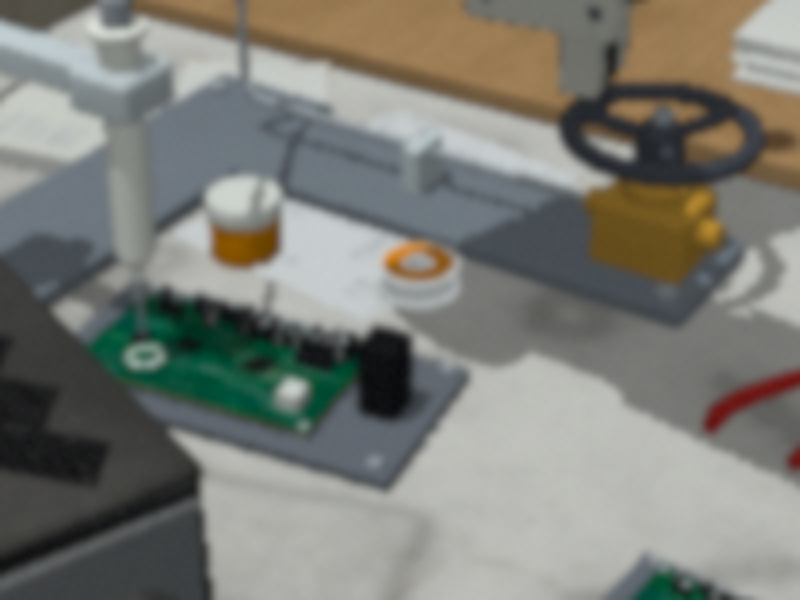

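The final picture shows the ring at (145,355) just below the needle tip at (142,337), with the jar, reel and cutters in place and the hand on the grip. The wheel is about 2 turns + 0.04 rad from the stop, so I'll hand in.

```bash
python3 -c "
from plant import bot
print(bot.finish_job())"
```

```text
the job is handed in; nothing more can be done
None
```

I handed the job in at about 19 s of the 72 s allowed; no verdict came back. By my measurements the ring is about 2 mm from under the needle tip, the valve is two turns (about 12.6 rad) back from its stop with the grip still held, and the jar, reel and cutters look unmoved.

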